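# Seat the strainer disc in the drip tray and lock its catch

## Robot

A 6-joint arm with a two-finger parallel gripper is mounted at the origin on the work surface. World frame = base frame: x ahead of the robot, y to its left, z up, the work surface at z = 0. Lengths are in m, angles in rad, forces in N, time in s.
With the tool pointing down it reaches from about 0.35 to 0.775 m from the base axis. Payload 5.5 kg.
Tool frame: the origin (TCP) lies midway between the tips of the shut fingers; the grasp point (between the pads) lies 19 mm behind it; z points along the fingers, y is the direction in which the jaws open and shut (so a half turn about z gives the same grasp; the last joint's range is limited). The gripper opens to 85 mm and grips with 20 to 120 N. Pads are 22 mm wide; open, the fingers measure 114 mm over their backs; the gripper's body (76 mm by 85 mm) begins 54 mm behind the grasp point. The pads swing forward as they close: fully open they stand 13 mm farther back than shut.
Start: joints at [-1.463, 0.313, 0.046, 1.304, 0, 1.431], TCP at [0.141, -0.557, 0.231] pointing down, gripper open.
Joint ranges: [-2.76, 2.76], [-0.86, 1.69], [-1.03, 1.26], [-2.2, 2.34], [-1.47, 1.5], [-3.14, 3.14]. Speed limits (rad/s): [2.57, 2.57, 3.14, 3.14, 3.14, 3.14].

## Interface

Orientations are given as a unit quaternion [w, x, y, z].
In Python, from workcell import env, vision, order gives the robot as it stands.
- The arm moves only by the shell command python3 -m jog 'ROWS' [FORCE]. ROWS is JSON, a list of rows, each an object with "twist": the turn, a rotation vector about the tool's x, y, z in degrees, a list of three; "offset": the shift along the tool's x, y, z in mm, a list of three; "jaw": the closure, from -1 (fully open) to 1 (shut). A call has 1 to 12 rows; each row is the pose to reach, as a shift and turn from the pose measured when the call began, along the tool's axes at that moment; what a row does not reach only later rows make up. A row lasts 1/10 s, in which the tool goes at most 50 mm and 8.59 degrees, less where a joint would pass 70% of its speed; a pose out of reach is approached as far as the arm can. A call with a gripper value outside its range is refused whole. The fingers move at their own pace and stop on an object; FORCE is the grip in N (left out, the last holds). Time passes only in rows, so rows that repeat a pose let the fingers close. It gives the time, the measured TCP pose, the force and the opening at its end, in the units of the state.
- env.get_state(): the state, without advancing time (a new reading comes with each control period).
- vision.read_camera(name): name is "side" or "top" or "wrist"; returns the picture (400x640x3 uint8, red, green, blue); there is no depth.
- vision.camera_params(name): a dict with "mtx" (3x3 intrinsics, pixels), "R" (3x3) and "t" (3): a world point X has camera coordinates R X + t. Camera axes: x right, y down, z forward; pixel columns grow to the right and rows downward; lengths in m; the calibration is good to about 2 mm. A picture is of the moment at which its call begins: read the wrist's pose just before it. camera_params takes no time and is no camera call; for the wrist camera it gives the pose at the moment of the call.
- order.hand_in(): hands the job in, once; it reports no verdict.
The state is a dict: "clock": time; "joint_pos": joint angles; "qvel": joint speeds; "tau": joint torques, N m; "tcp_pos": TCP position; "orientation": TCP orientation; "wrist_force": force on the tool from outside, world axes, zero at the start; "ft_torque": the same for the moment, N m; "finger_gap": finger opening in m.
Only numpy, scipy, OpenCV 4.12 (cv2) and the standard library are available. Lean on these libraries where they do the work, as an engineer would, in place of code of your own. Each camera call takes 0.05 s, during which the arm holds its last target. There are 200 camera calls.

## Task

Put the coffee maker's drip tray back in order: with the fingertips, push the loose steel strainer disc along the top of the black tray until it drops into the round recess and lies flat on the bottom, then push the orange catch by its tab over the disc's edge as far as it goes. Only push: do not lift the disc or push it off the tray, leave the mug, the jar and the tamper alone, and finish with the hand clear.

Things in the scene. Friction and masses are not known exactly. Their poses are not given: they have to be found in the camera images.
- tray: black drip tray, a block 130 (its x) by 270 (its y) by 24 mm high that stands firmly on the worktop and does not move; origin under its middle, on the worktop, z up. Its flat top has no border. A round recess 75 mm across and 8 mm deep, its floor lined in grey, lies centred at x 0, y -45 mm; the flat from y -7 mm to y +135 mm is where the loose strainer starts, anywhere within 25 mm of the tray's x middle; the catch is beyond the recess at the -y end
- seat (a point): centre of the recess floor, 16 mm above the worktop (8 mm below the tray's top); axes as the tray's
- strainer: loose round stainless strainer disc with dark holes, 70 mm across, 6 mm thick, 70 to 130 g; origin at the centre of its underside, z up. It starts lying flat on the tray's top, and in the recess its top lies 2 mm below the tray's top. Pushed slowly from behind it tips over the recess edge and, once its rear edge passes that edge, falls in
- catch (a joint): slide of the orange catch in m: 0 is fully open, 0.022 fully closed (it moves along the tray's +y, towards the recess); a drag of about 1.5 N, stays where it is left. It starts between 0 and 0.006. Its plate, 36 mm wide and 3 mm thick, runs 1 mm above the tray's top and when closed reaches over the disc's edge; it cannot close over a disc that is not in the recess
- catch_tab (a point): middle of the top of the catch's upright tab, 50 mm above the worktop; the tab is 28 mm wide (tray's x), 8 mm thick (tray's y) and stands 22 mm above the catch's plate, whose top is 28 mm above the worktop; push on its -y face; the plate reaches 10 mm behind the tab's middle (-y) and 22 mm in front; axes as the tray's
- mug: white mug, 76 mm across without its handle (on its +y side) and 80 mm high, standing 120 to 150 mm off the tray's middle on its +x side; to be left alone; origin under its middle
- jar: small glass jar with a brass lid, 60 mm across and 80 mm high, 120 to 150 mm off the tray's middle on its -x side; to be left alone; origin under its middle
- tamper: dark steel coffee tamper standing on its 54 mm foot, 80 mm high, 120 to 150 mm off the tray's middle on its -x side; to be left alone; origin under its middle
There are look-alikes about, which are no part of the job. Several things have the shape of the strainer; the one meant has the colours described above.

How it is judged:
On the way, in this order (a step that is already met when the one before it is completed fails the run):
1. the strainer lies flat in the recess, the catch still open (horizontal distance between strainer and seat below 0.005 m and z of strainer in the frame of seat below 0.002 m and angle between strainer's own z axis and vertical below 0.05 rad and value of joint catch below 0.012 m), for 0.2 s.
2. the catch is closed over the disc's edge (value of joint catch above 0.018 m), for 0.2 s.
At the end, for the whole second after the job is handed in: the strainer lies at rest and flat (within 0.05 rad) on the recess floor (within 2 mm of height, 5 mm of centre), and the catch is closed (joint above 0.018 of 0.022) (horizontal distance between strainer and seat below 0.005 m and z of strainer in the frame of seat below 0.002 m and angle between strainer's own z axis and vertical below 0.05 rad and linear speed of strainer below 0.01 m/s and value of joint catch above 0.018 m); the robot touches nothing.
It fails at once if the strainer was lifted (its underside over 10 mm above the tray's top) (height (world z) of strainer above 0.034 m).
It fails at once if the strainer was tipped up on edge (angle between strainer's own z axis and vertical above 0.7 rad).
It fails at once if the strainer was pushed off the tray (height (world z) of strainer below 0.008 m).
It fails at once if mug, jar or tamper was moved over 20 mm or tipped (distance of any of mug, jar, tamper from where it was at the start of the episode above 0.02 m or angle between any of mug, jar, tamper's own z axis and vertical above 0.3 rad).
It also fails if it takes over 48 s, if anything falls off the work surface, if the arm or the gripper's body presses on something with over 40 N, if the wrist force passes 120 N, or if a joint passes its speed limit or range.

## Working session

There is one attempt and no reset: what is moved stays moved. The work goes in short steps, Python scripts to look and compute and a shell command to move; the robot and the scene stay as the last step left them, time stands still between calls to the robot, and variables do not carry over. Pictures are saved under pics/ and viewed, about 8 in all and at most 12, crops included, and the job is handed in when it is done.

```bash
mkdir -p pics; python3 - <<'E'
from workcell import env, vision
import cv2
s=env.get_state();print(s)
for n in("top","side"):
    im=vision.read_camera(n);cv2.imwrite(f"pics/{n}0.png",im[:,:,::-1]);p=vision.camera_params(n);print(n,p)
E
```

```text
{'clock': 0.0, 'joint_pos': array([-1.46258255e+00,  3.14009173e-01,  4.49698815e-02,  1.30364708e+00,
        1.88400831e-05,  1.43121441e+00]), 'qvel': array([ 0.00101618,  0.00199576,  0.00069799, -0.00194704,  0.0002102 ,
       -0.00159467]), 'tau': array([ 2.82686888e-04, -4.80630255e+01,  2.98530650e+01,  1.93366909e-02,
       -5.67388525e-06, -9.54896194e-06]), 'tcp_pos': array([ 0.14097676, -0.55689791,  0.2304002 ]), 'orientation': array([-9.44758076e-04,  9.92334033e-01,  1.23581038e-01,  2.42400649e-05]), 'wrist_force': array([0.07257257, 0.5670536 , 0.09505201]), 'ft_torque': array([-0.0289693 , -0.0006237 ,  0.03528425]), 'finger_gap': 0.08539894412746109}
top {'mtx': array([[371.33600205,   0.        , 317.33673602],
       [  0.        , 371.33600205, 198.0070963 ],
       [  0.        ,   0.        ,   1.        ]]), 'R': array([[-0.00318954, -0.99998942,  0.00331517],
       [-0.99500868,  0.00284297, -0.09974789],
       [ 0.09973741, -0.00361677, -0.99500722]]), 't': array([0.01487831, 0.58624593, 0.64167684])}
side {'mtx': array([[384.53343837,   0.        , 320.10411419],
       [  0.        , 384.53343837, 196.99020663],
       [  0.        ,   0.        ,   1.        ]]), 'R': array([[ 0.80247011, -0.59644433,  0.01720141],
       [-0.28340451, -0.40635097, -0.86865458],
       [ 0.5250939 ,  0.69219438, -0.49511952]]), 't': array([-0.45747086,  0.24351123,  0.36936498])}
```

View pics/top0.png

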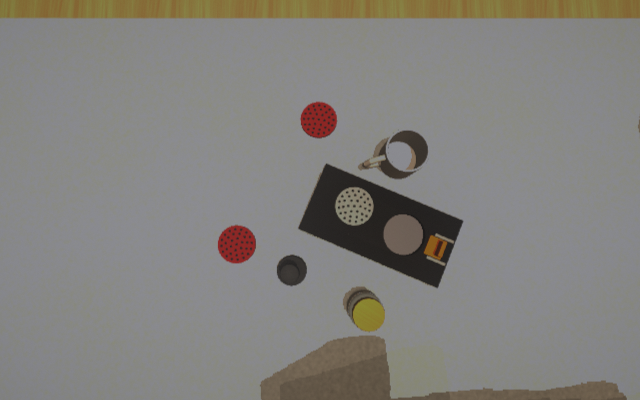

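View pics/side0.png

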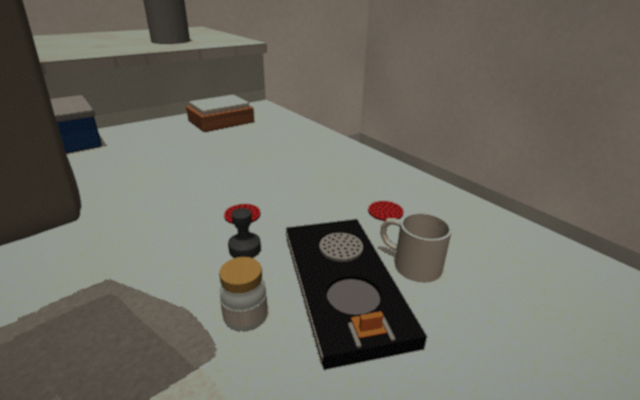

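The top view shows the tray with corners near (327,164), (462,220), (437,287) and (299,229). The strainer is at (354,206), the recess at (403,234) and the orange catch at (436,248). The mug is at (405,155), the jar at (368,312) and the tamper at (291,270). The red discs are look-alikes.

```bash
cat > h.py <<'E'
import numpy as np, cv2
from workcell import env, vision
from scipy.spatial.transform import Rotation as Rn
def cast(uv,z,p):
    d=p["R"].T@np.linalg.inv(p["mtx"])@np.array([uv[0],uv[1],1.]); c=-p["R"].T@p["t"]
    return c+d*(z-c[2])/d[2]
def blobs(mask,amin=60):
    c,_=cv2.findContours(mask.astype(np.uint8)*255,cv2.RETR_EXTERNAL,cv2.CHAIN_APPROX_NONE)
    return sorted([k for k in c if cv2.contourArea(k)>amin],key=cv2.contourArea,reverse=True)
def look(n,name=None):
    p=vision.camera_params(n); im=vision.read_camera(n)
    if name: cv2.imwrite(f"pics/{name}.png",im[:,:,::-1])
    return im,p
def tool(dw):  # world shift -> tool shift mm
    q=env.get_state()["orientation"]; return Rn.from_quat(np.r_[q[1:],q[0]]).inv().apply(dw)*1000
E
python3 - <<'E'
from h import *
im=cv2.imread("pics/top0.png")[:,:,::-1]; p=vision.camera_params("top")
hsv=cv2.cvtColor(im,cv2.COLOR_RGB2HSV)
for (u,v) in [(354,206),(403,234),(436,248),(320,220),(200,100),(441,240)]: print(u,v,im[v,u],hsv[v,u])
# tray: dark region in ROI, hull
roi=np.zeros(im.shape[:2],bool); roi[155:295,295:470]=1
dark=(im.max(2)<50)&roi
b=blobs(dark)
for k in b[:3]: print(cv2.contourArea(k),cv2.boundingRect(k))
k=max(b,key=cv2.contourArea); r=cv2.minAreaRect(k); pts=cv2.boxPoints(r)
W=np.array([cast(q,0.024,p) for q in pts]); print(np.round(W,4), W.mean(0), np.linalg.norm(np.diff(W,axis=0),axis=1))
inside=np.zeros(im.shape[:2],np.uint8); cv2.fillPoly(inside,[cv2.convexHull(k)],1)
m=(im.max(2)>60)&(inside>0)
for k in blobs(m):
    e=cv2.fitEllipse(cv2.convexHull(k)); print("light",cv2.contourArea(k),np.round(e[0],1),np.round(e[1],1),cast(e[0],0.024,p),cast(e[0],0.030,p))
o=(hsv[:,:,0]<20)&(hsv[:,:,1]>170)&(hsv[:,:,2]>60)&(inside>0)
for k in blobs(o,15): print("or",cv2.contourArea(k),cv2.minAreaRect(k),cast(cv2.minAreaRect(k)[0],.028,p))
cv2.imwrite("pics/crop.png",cv2.resize(im[150:300,290:470,::-1],None,fx=4,fy=4,interpolation=cv2.INTER_CUBIC))
E
```

```text
354 206 [53 49 44] [17 43 53]
403 234 [109  96  86] [ 13  54 109]
436 248 [109  47  25] [  8 197 109]
320 220 [41 39 37] [15 25 41]
200 100 [139 140 132] [ 34  15 140]
441 240 [115  71  27] [ 15 195 115]
9568.0 (299, 164, 163, 123)
98.0 (441, 243, 12, 20)
[[ 0.5321  0.0479  0.024 ]
 [ 0.6512 -0.0025  0.024 ]
 [ 0.5428 -0.2529  0.024 ]
 [ 0.4273 -0.1988  0.024 ]] [ 0.5383647  -0.10155801  0.024     ] [0.12934805 0.27286282 0.12755371]
light 1238.5 [402.7 234.1] [39.8 41.1] [ 0.52086757 -0.1407693   0.024     ] [ 0.5208542  -0.13937562  0.03      ]
light 1147.5 [353.8 205.7] [38.6 39.2] [ 0.57249814 -0.053219    0.024     ] [ 0.5720244  -0.05260597  0.03      ]
light 495.0 [440.2 249. ] [32.2 34.2] [ 0.49397723 -0.20755751  0.024     ] [ 0.49420363 -0.2055683   0.03      ]
or 331.0 ((435.1723937988281, 247.06895446777344), (18.56953239440918, 20.055097579956055), 21.801406860351562) [ 0.49762485 -0.19737606  0.028     ]
```

View pics/crop.png

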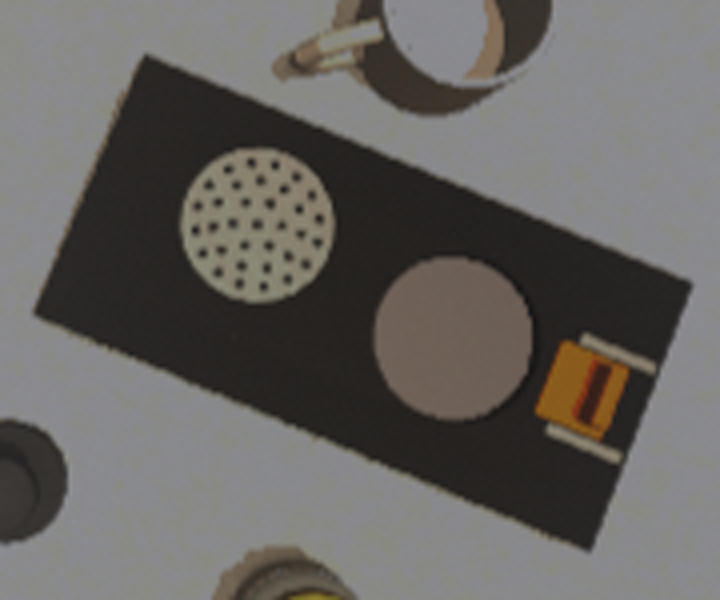

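The recess cast at the floor height agrees with the tray fit to under 1 mm. Tray centre is (0.538,-0.1015), its +y direction is at 66.8°, the seat is at (0.5207,-0.1428), and the disc sits at tray (11.6, 58) mm. I'll push with the fingers part open, so two contacts cage the disc, and the tool's x along the tray's +y.

```bash
python3 -m jog '[{"twist":[0,0,-8],"offset":[45,-33,0],"jaw":0.06},{"twist":[0,0,-16],"offset":[85,-63,0],"jaw":0.06},{"twist":[0,0,-24],"offset":[125,-93,0],"jaw":0.06},{"twist":[0,0,-32],"offset":[165,-122,0],"jaw":0.06},{"twist":[0,0,-40],"offset":[205,-152,0],"jaw":0.06},{"twist":[0,0,-48],"offset":[245,-181,0],"jaw":0.06},{"twist":[0,0,-52.6],"offset":[285,-211,0],"jaw":0.06},{"twist":[0,0,-52.6],"offset":[325,-241,0],"jaw":0.06},{"twist":[0,0,-52.6],"offset":[365,-270,0],"jaw":0.06},{"twist":[0,0,-52.6],"offset":[405,-300,0],"jaw":0.06},{"twist":[0,0,-52.6],"offset":[445,-330,0],"jaw":0.06},{"twist":[0,0,-52.6],"offset":[485,-359,0],"jaw":0.06}]' 20; cat > pose.py <<'E'
from h import *
import sys
C=np.array([.538,-.1015]);a=np.radians(66.8);Y=np.array([np.cos(a),np.sin(a)]);X=np.array([Y[1],-Y[0]])
s=env.get_state();q=s["orientation"];M=Rn.from_quat(np.r_[q[1:],q[0]]).as_matrix()
d=s["tcp_pos"][:2]-C
print("t",s["clock"],"tray xy",np.round([d@X*1e3,d@Y*1e3],1),"z",round(s["tcp_pos"][2]*1e3,1),"toolx ang",np.degrees(np.arctan2(M[1,0],M[0,0])),"toolz",M[:,2].round(4),"gap",s["finger_gap"],"F",s["wrist_force"].round(2))
if len(sys.argv)>3:
    g=[float(v)/1e3 for v in sys.argv[1:4]]; w=C+X*g[0]+Y*g[1]
    print("tool shift",tool(np.r_[w,g[2]]-s["tcp_pos"]).round(1))
E
python3 pose.py 11.6 108 60
```

```text
clock: 1.3
tcp_pos: [0.5214, -0.0909, 0.231]
orientation: [-0.001, 0.835, 0.551, 0.0]
wrist_force: [1.4, -0.4, 0.4]
finger_gap: 0.0401
t 1.3 tray xy [-19.4   3.2] z 231.0 toolx ang 66.80927965780106 toolz [-6.0e-04  1.6e-03 -1.0e+00] gap 0.040121802695837004 F [ 1.4  -0.4   0.43]
tool shift [104.6  31.2 171.1]
```

```bash
python3 -m jog '[{"twist":[0,0,0],"offset":[45,14,15],"jaw":0.06},{"twist":[0,0,0],"offset":[85,27,30],"jaw":0.06},{"twist":[0,0,0],"offset":[105,31,70],"jaw":0.06},{"twist":[0,0,0],"offset":[105,31,110],"jaw":0.06},{"twist":[0,0,0],"offset":[105,31,150],"jaw":0.06},{"twist":[0,0,0],"offset":[105,31,170],"jaw":0.06},{"twist":[0,0,0],"offset":[105,31,171],"jaw":0.06},{"twist":[0,0,0],"offset":[105,31,171],"jaw":0.06}]'
python3 pose.py 11.6 108 26
python3 -c "
from h import *
for n in ('side','top','wrist'): look(n,n+'1')
a=[cv2.imread('pics/%s1.png'%n) for n in ('side','top','wrist')]
cv2.imwrite('pics/m1.png',np.vstack([np.hstack([cv2.resize(a[0][150:350,240:480],(400,300)),cv2.resize(a[1][130:310,250:490],(400,300))]),cv2.resize(a[2],(480,300)).repeat(1,0) if 0 else np.hstack([cv2.resize(a[2],(480,300)),np.zeros((300,320,3),np.uint8)])]))
"
```

```text
clock: 2.1
tcp_pos: [0.5909, -0.0063, 0.0599]
orientation: [-0.001, 0.835, 0.551, -0.0]
wrist_force: [0.8, 0.2, 0.8]
finger_gap: 0.0397
t 2.1 tray xy [ 11.1 108.4] z 59.9 toolx ang 66.81041335600035 toolz [-0.0017  0.0018 -1.    ] gap 0.039749978181682126 F [0.8  0.17 0.77]
tool shift [-0.4  0.6 33.9]
```

View pics/m1.png

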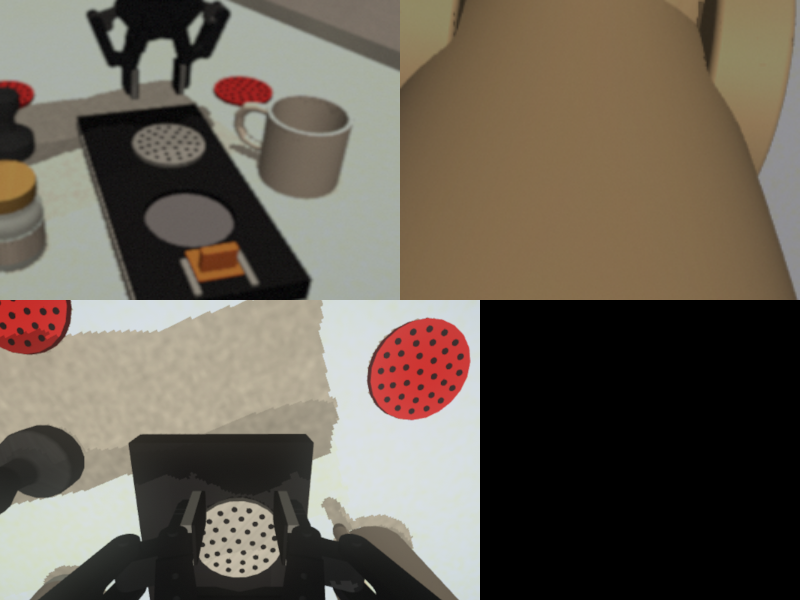

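The side crop shows the hand behind the disc, with both fingers over the tray's +y end. The wrist crop shows the disc (about (238,540)) centred between the fingers. Next is a guarded descent until the tips touch the tray.

```bash
python3 -m jog '[{"twist":[0,0,0],"offset":[0,0,15],"jaw":0.06},{"twist":[0,0,0],"offset":[0,0,25],"jaw":0.06},{"twist":[0,0,0],"offset":[0,0,30],"jaw":0.06},{"twist":[0,0,0],"offset":[0,0,32],"jaw":0.06},{"twist":[0,0,0],"offset":[0,0,32],"jaw":0.06}]'; python3 -m jog '[{"twist":[0,0,0],"offset":[0,0,1],"jaw":0.06},{"twist":[0,0,0],"offset":[0,0,2],"jaw":0.06},{"twist":[0,0,0],"offset":[0,0,2],"jaw":0.06}]'; python3 -m jog '[{"twist":[0,0,0],"offset":[0,0,1],"jaw":0.06},{"twist":[0,0,0],"offset":[0,0,2],"jaw":0.06},{"twist":[0,0,0],"offset":[0,0,2],"jaw":0.06}]'
```

```text
clock: 2.75
tcp_pos: [0.5927, -0.0066, 0.03]
orientation: [0.0, 0.835, 0.55, 0.001]
wrist_force: [-0.4, -0.6, 0.2]
finger_gap: 0.0403
clock: 3.05
tcp_pos: [0.5927, -0.0066, 0.028]
orientation: [0.0, 0.835, 0.55, 0.001]
wrist_force: [-0.7, -0.4, 0.8]
finger_gap: 0.0402
clock: 3.35
tcp_pos: [0.5926, -0.0066, 0.0259]
orientation: [0.0, 0.835, 0.55, 0.001]
wrist_force: [0.2, -0.3, -0.2]
finger_gap: 0.04
```

```bash
for i in 1 2 ; do python3 -m jog '[{"twist":[0,0,0],"offset":[0,0,1],"jaw":0.06},{"twist":[0,0,0],"offset":[0,0,1.5],"jaw":0.06},{"twist":[0,0,0],"offset":[0,0,1.5],"jaw":0.06}]' | grep -E 'tcp|force'; done; python3 pose.py; python3 -c "
from h import *
a,p=look('side');cv2.imwrite('pics/s2.png',cv2.resize(a[130:280,260:480,::-1],None,fx=3,fy=3,interpolation=cv2.INTER_CUBIC))"
```

```text
tcp_pos: [0.5925, -0.0066, 0.0243]
wrist_force: [-0.7, -0.6, -0.5]
tcp_pos: [0.5925, -0.0065, 0.0227]
wrist_force: [-0.5, -0.6, 0.5]
t 3.95 tray xy [ 12.7 108.7] z 22.7 toolx ang 66.79850358788816 toolz [ 0.0021  0.0012 -1.    ] gap 0.03991421896336479 F [-0.54 -0.64  0.48]
```

View pics/s2.png

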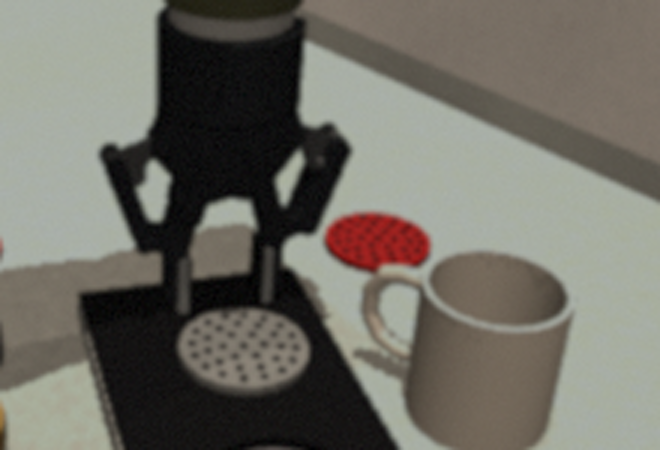

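The fingers stand just behind the disc ((243,350) in the crop), centred on it and near the surface, with no contact force yet. I'll continue down.

```bash
for i in 1 2 3; do python3 -m jog '[{"twist":[0,0,0],"offset":[0,0,1],"jaw":0.06},{"twist":[0,0,0],"offset":[0,0,1],"jaw":0.06}]' | grep -E 'tcp|force'; done
```

```text
tcp_pos: [0.5926, -0.0066, 0.0225]
wrist_force: [-2.0, 1.0, 5.5]
tcp_pos: [0.5926, -0.0066, 0.0226]
wrist_force: [-3.2, -0.4, 7.1]
tcp_pos: [0.5926, -0.0066, 0.0226]
wrist_force: [-2.8, -1.2, 7.5]
```

Contact with the tray is at TCP z 22.6. I'll rise 2 mm and start pushing, drifting to tray x = 0 on the way.

```bash
python3 -m jog '[{"twist":[0,0,0],"offset":[0,0,-2],"jaw":0.06},{"twist":[0,0,0],"offset":[-4,0,-2],"jaw":0.06},{"twist":[0,0,0],"offset":[-8,0,-2],"jaw":0.06},{"twist":[0,0,0],"offset":[-12,0,-2],"jaw":0.06},{"twist":[0,0,0],"offset":[-16,-1,-2],"jaw":0.06},{"twist":[0,0,0],"offset":[-20,-2,-2],"jaw":0.06},{"twist":[0,0,0],"offset":[-24,-3.5,-2],"jaw":0.06},{"twist":[0,0,0],"offset":[-28,-5,-2],"jaw":0.06},{"twist":[0,0,0],"offset":[-32,-6.5,-2],"jaw":0.06},{"twist":[0,0,0],"offset":[-36,-8,-2],"jaw":0.06},{"twist":[0,0,0],"offset":[-36,-8,-2],"jaw":0.06}]'; python3 pose.py; python3 -c "
from h import *
a,p=look('side');cv2.imwrite('pics/s3.png',cv2.resize(a[150:350,260:480,::-1],None,fx=3,fy=3,interpolation=cv2.INTER_CUBIC))"
```

```text
clock: 5.7
tcp_pos: [0.5705, -0.0369, 0.0245]
orientation: [0.001, 0.835, 0.55, 0.001]
wrist_force: [0.0, 0.6, 0.8]
finger_gap: 0.0397
t 5.7 tray xy [ 4.5 72.2] z 24.5 toolx ang 66.77828877019282 toolz [ 3.e-03  7.e-04 -1.e+00] gap 0.03970380278101002 F [0.05 0.6  0.76]
```

View pics/s3.png

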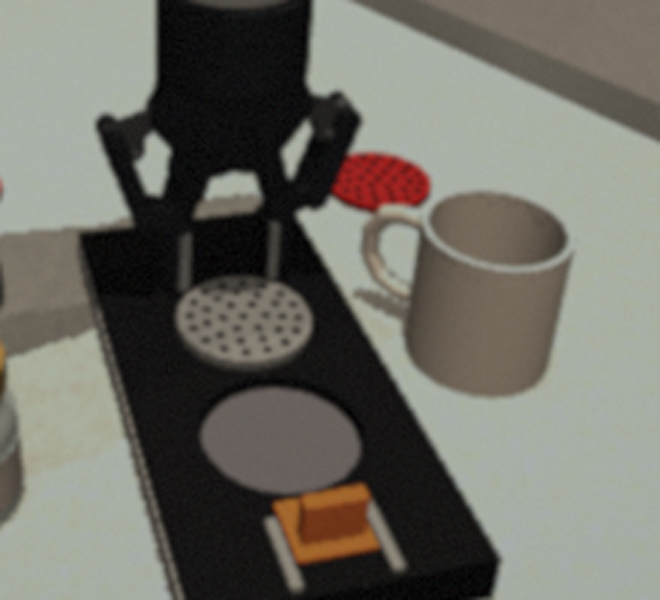

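The disc is caged between the fingers, at about (243,320) in the crop, and moving straight along the tray. I'll keep going.

```bash
python3 -m jog '[{"twist":[0,0,0],"offset":[-3,-1,0],"jaw":0.06},{"twist":[0,0,0],"offset":[-6,-2,0],"jaw":0.06},{"twist":[0,0,0],"offset":[-9,-3,0],"jaw":0.06},{"twist":[0,0,0],"offset":[-12,-4,0],"jaw":0.06},{"twist":[0,0,0],"offset":[-15,-4.5,0],"jaw":0.06},{"twist":[0,0,0],"offset":[-18,-4.5,0],"jaw":0.06},{"twist":[0,0,0],"offset":[-21,-4.5,0],"jaw":0.06},{"twist":[0,0,0],"offset":[-24,-4.5,0],"jaw":0.06},{"twist":[0,0,0],"offset":[-27,-4.5,0],"jaw":0.06},{"twist":[0,0,0],"offset":[-30,-4.5,0],"jaw":0.06},{"twist":[0,0,0],"offset":[-33,-4.5,0],"jaw":0.06},{"twist":[0,0,0],"offset":[-36,-4.5,0],"jaw":0.06}]'; python3 pose.py
python3 -m jog '[{"twist":[0,0,0],"offset":[-2,0,0],"jaw":0.06},{"twist":[0,0,0],"offset":[-4,0,0],"jaw":0.06},{"twist":[0,0,0],"offset":[-6,0,0],"jaw":0.06},{"twist":[0,0,0],"offset":[-8,0,0],"jaw":0.06},{"twist":[0,0,0],"offset":[-10,0,0],"jaw":0.06},{"twist":[0,0,0],"offset":[-12,0,0],"jaw":0.06},{"twist":[0,0,0],"offset":[-14,0,0],"jaw":0.06},{"twist":[0,0,0],"offset":[-16,0,0],"jaw":0.06},{"twist":[0,0,0],"offset":[-18,0,0],"jaw":0.06},{"twist":[0,0,0],"offset":[-20,0,0],"jaw":0.06},{"twist":[0,0,0],"offset":[-22,0,0],"jaw":0.06}]'; python3 pose.py; python3 -c "
from h import *
a,p=look('side');cv2.imwrite('pics/s4.png',cv2.resize(a[150:350,260:480,::-1],None,fx=3,fy=3,interpolation=cv2.INTER_CUBIC))"
```

```text
clock: 6.95
tcp_pos: [0.5524, -0.0683, 0.0244]
orientation: [0.001, 0.835, 0.55, 0.002]
wrist_force: [0.0, 0.5, 1.2]
finger_gap: 0.0404
t 6.95 tray xy [ 0.2 36.2] z 24.4 toolx ang 66.78330545948899 toolz [ 3.3e-03  8.0e-04 -1.0e+00] gap 0.0404120128395247 F [0.02 0.46 1.24]
clock: 8.05
tcp_pos: [0.5437, -0.0887, 0.0244]
orientation: [0.001, 0.835, 0.55, 0.002]
wrist_force: [0.4, 0.3, 0.0]
finger_gap: 0.0397
t 8.05 tray xy [ 0.2 14. ] z 24.4 toolx ang 66.78285753017379 toolz [ 3.3e-03  8.0e-04 -1.0e+00] gap 0.039681783318128494 F [0.38 0.27 0.  ]
```

View pics/s4.png

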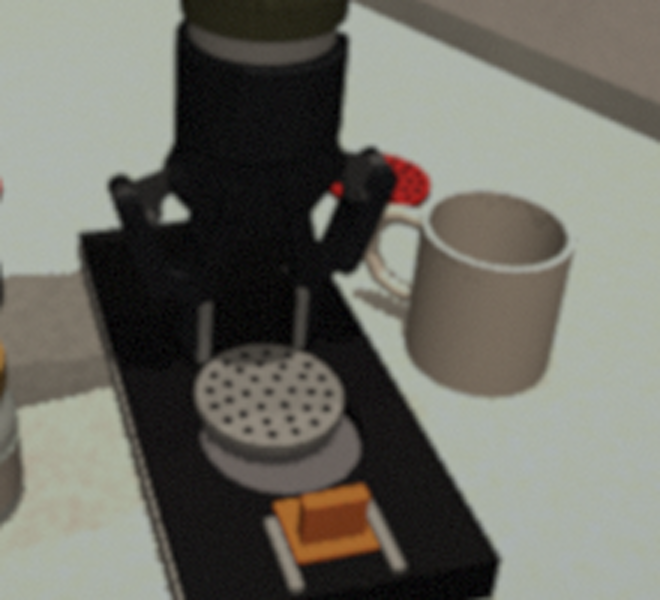

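The disc, about (270,400), now overhangs the recess and is tipping in, still centred. I'll push the rest slowly.

```bash
python3 -m jog '[{"twist":[0,0,0],"offset":[-2,0,0],"jaw":0.06},{"twist":[0,0,0],"offset":[-4,0,0],"jaw":0.06},{"twist":[0,0,0],"offset":[-6,0,0],"jaw":0.06},{"twist":[0,0,0],"offset":[-8,0,0],"jaw":0.06},{"twist":[0,0,0],"offset":[-10,0,0],"jaw":0.06},{"twist":[0,0,0],"offset":[-12,0,0],"jaw":0.06},{"twist":[0,0,0],"offset":[-14,0,0],"jaw":0.06},{"twist":[0,0,0],"offset":[-15,0,0],"jaw":0.06},{"twist":[0,0,0],"offset":[-16,0,0],"jaw":0.06},{"twist":[0,0,0],"offset":[-17,0,0],"jaw":0.06},{"twist":[0,0,0],"offset":[-18,0,0],"jaw":0.06},{"twist":[0,0,0],"offset":[-19,0,0],"jaw":0.06}]'; python3 pose.py; python3 -c "
from h import *
a,p=look('side');cv2.imwrite('pics/s5.png',cv2.resize(a[150:350,260:480,::-1],None,fx=3,fy=3,interpolation=cv2.INTER_CUBIC))"
```

```text
clock: 9.3
tcp_pos: [0.536, -0.1064, 0.0243]
orientation: [0.001, 0.835, 0.55, 0.001]
wrist_force: [1.1, 0.1, 0.0]
finger_gap: 0.0404
t 9.3 tray xy [ 0.1 -5.3] z 24.3 toolx ang 66.7726718171289 toolz [ 3.1e-03  5.0e-04 -1.0e+00] gap 0.04040263999286479 F [1.06 0.08 0.01]
```

View pics/s5.png

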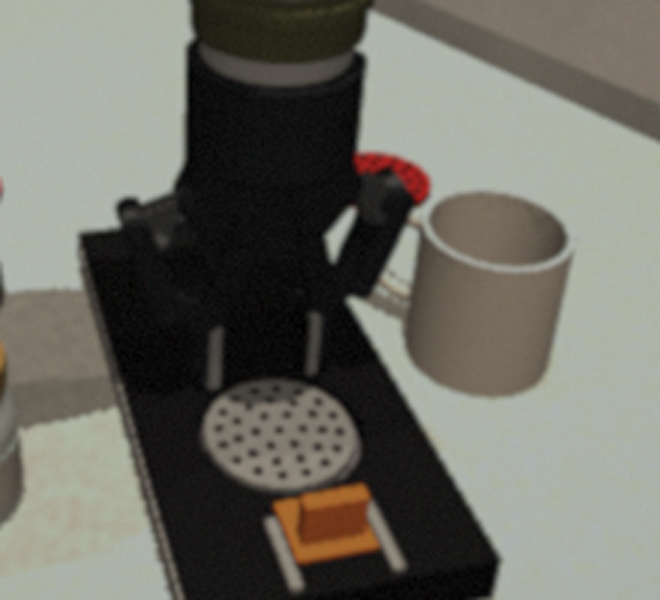

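The disc, about (280,433), nearly fills the recess, but the rear edge can't be judged yet. Pushing a few mm more is harmless, because the tips are above the tray's top.

```bash
python3 -m jog '[{"twist":[0,0,0],"offset":[-1,0,0],"jaw":0.06},{"twist":[0,0,0],"offset":[-2,0,0],"jaw":0.06},{"twist":[0,0,0],"offset":[-3,0,0],"jaw":0.06},{"twist":[0,0,0],"offset":[-4,0,0],"jaw":0.06},{"twist":[0,0,0],"offset":[-5,0,0],"jaw":0.06},{"twist":[0,0,0],"offset":[-6,0,0],"jaw":0.06},{"twist":[0,0,0],"offset":[-6,0,0],"jaw":0.06}]'; python3 -m jog '[{"twist":[0,0,0],"offset":[0,0,-15],"jaw":0.06},{"twist":[0,0,0],"offset":[30,0,-50],"jaw":0.06},{"twist":[0,0,0],"offset":[30,0,-80],"jaw":0.06},{"twist":[0,0,0],"offset":[30,0,-80],"jaw":0.06}]' >/dev/null; python3 pose.py; python3 -c "
from h import *
a,p=look('side');b,_=look('wrist','w6');cv2.imwrite('pics/s6.png',np.hstack([cv2.resize(a[200:350,300:440,::-1],(420,450),interpolation=cv2.INTER_CUBIC),cv2.resize(b[200:400,220:420,::-1],(380,450))[:, :380]]))"
```

```text
clock: 10.05
tcp_pos: [0.5336, -0.1122, 0.0243]
orientation: [0.001, 0.835, 0.55, 0.001]
wrist_force: [-0.3, 0.2, 0.2]
finger_gap: 0.0399
t 10.45 tray xy [ 3.1 19.3] z 108.8 toolx ang 66.82866516105713 toolz [ 0.0107 -0.002  -0.9999] gap 0.04003005118353579 F [-0.59  0.01  0.67]
```

View pics/s6.png

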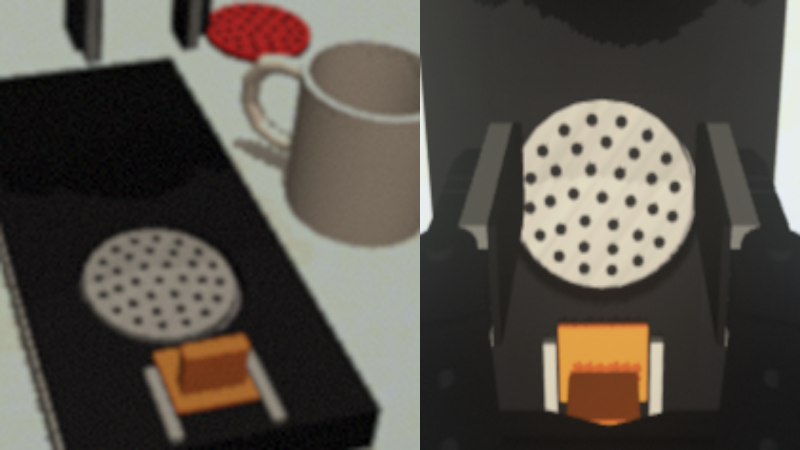

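In the side crop (160,285) and the wrist crop (608,195), the disc fills the recess outline. I'll check flatness by triangulating its rear, front and centre points from the two views.

```bash
cat > chk.py <<'E'
from pose import *
def disc(n,seed):
    im,p=look(n); g=im.min(2); 
    sat=cv2.cvtColor(im,cv2.COLOR_RGB2HSV)
    uv=p["mtx"]@(p["R"]@np.r_[seed,.022]+p["t"]); uv=uv[:2]/uv[2]
    roi=np.zeros(g.shape,bool); r=65 if n!="top" else 30; u,v=uv.astype(int); roi[max(v-r,0):v+r,u-r-20:u+r+20]=1
    t=cv2.threshold(g[roi].reshape(-1,1),0,255,cv2.THRESH_OTSU)[0]
    m=((g>t)&roi&~((sat[:,:,1]>120))).astype(np.uint8); m=cv2.morphologyEx(m,cv2.MORPH_CLOSE,np.ones((7,7))); 
    c=min(blobs(m>0,300),key=lambda k:np.linalg.norm(k[:,0].mean(0)-uv)); h=cv2.convexHull(c)[:,0]
    W=np.array([cast(q,.022,p)[:2]-C for q in cv2.fitEllipse(cv2.convexHull(c)) and h]); T=np.c_[W@X,W@Y]*1e3
    e=cv2.fitEllipse(T.astype(np.float32)); print(n,"thr",t,"tray ellipse",np.round(e[0],1),np.round(e[1],1),round(e[2]),"x",T[:,0].min().round(1),T[:,0].max().round(1),"y",T[:,1].min().round(1),T[:,1].max().round(1))
    return e
S=C-.045*Y
for n in sys.argv[4:]: disc(n,S)
E
python3 chk.py 0 0 0 side wrist
```

```text
t 10.55 tray xy [ 0.5 18.5] z 105.0 toolx ang 66.77434244707163 toolz [ 4.9e-03 -2.0e-04 -1.0e+00] gap 0.040298849235540266 F [-0.15  0.14 -0.7 ]
tool shift [-18.7  -1.  105. ]
side thr 79.0 tray ellipse [  0.4 -43.3] [69.7 71. ] 51 x -35.1 35.0 y -77.8 -8.0
wrist thr 112.0 tray ellipse [ -0.1 -41.8] [69.1 70.2] 86 x -33.2 32.4 y -76.3 -7.4
```

Both views cast at z = 22 mm give a 70 mm circle, so a raised rear edge is ruled out. Its centre is within 3 mm of the seat, so the disc is in and flat. Next is the catch: shut the fingers, go behind the tab (about tray y -110) and come down to tip z of about 36 mm.

```bash
python3 -m jog '[{"twist":[0,0,0],"offset":[-35,0,-5],"jaw":1},{"twist":[0,0,0],"offset":[-70,0,-5],"jaw":1},{"twist":[0,0,0],"offset":[-105,0,-5],"jaw":1},{"twist":[0,0,0],"offset":[-140,0,-5],"jaw":1},{"twist":[0,0,0],"offset":[-162,0,-5],"jaw":1},{"twist":[0,0,0],"offset":[-162,0,0],"jaw":1},{"twist":[0,0,0],"offset":[-162,0,25],"jaw":1},{"twist":[0,0,0],"offset":[-162,0,50],"jaw":1},{"twist":[0,0,0],"offset":[-162,0,65],"jaw":1},{"twist":[0,0,0],"offset":[-162,0,69],"jaw":1},{"twist":[0,0,0],"offset":[-162,0,69],"jaw":1}]'; python3 pose.py; python3 -c "
from h import *
a,p=look('side');b,_=look('wrist');cv2.imwrite('pics/s7.png',np.hstack([cv2.resize(a[180:380,270:450,::-1],(400,445),interpolation=cv2.INTER_CUBIC),cv2.resize(b[200:400,220:420,::-1],(380,445))]))"
```

```text
clock: 11.75
tcp_pos: [0.4795, -0.2321, 0.0327]
orientation: [-0.002, 0.835, 0.55, 0.0]
wrist_force: [1.1, 0.3, -0.7]
finger_gap: 0.0004
t 11.75 tray xy [  -2.3 -143.1] z 32.7 toolx ang 66.77117312201524 toolz [-0.0012  0.0029 -1.    ] gap 0.0004073473703900541 F [ 1.06  0.32 -0.7 ]
```

View pics/s7.png

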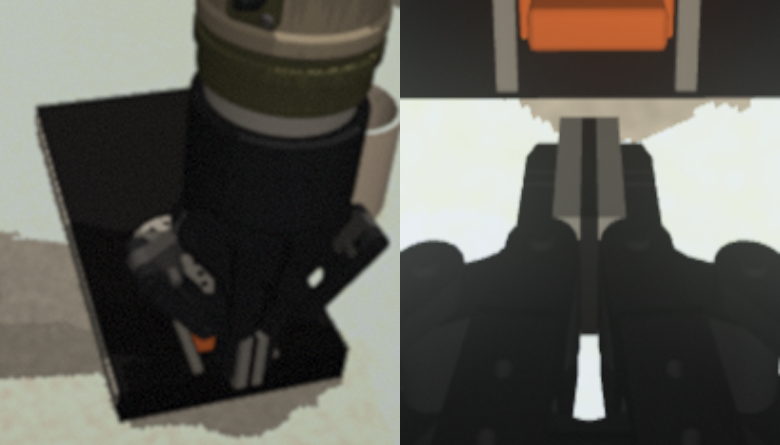

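The wrist crop shows the shut fingertips (590,130) behind the orange tab (598,30), centred and clear of it. Now I push.

```bash
python3 -m jog '[{"twist":[0,0,0],"offset":[3,1,-1],"jaw":1},{"twist":[0,0,0],"offset":[6,2,-1],"jaw":1},{"twist":[0,0,0],"offset":[9,2,-1],"jaw":1},{"twist":[0,0,0],"offset":[12,2,-1],"jaw":1},{"twist":[0,0,0],"offset":[15,2,-1],"jaw":1},{"twist":[0,0,0],"offset":[18,2,-1],"jaw":1},{"twist":[0,0,0],"offset":[21,2,-1],"jaw":1},{"twist":[0,0,0],"offset":[24,2,-1],"jaw":1},{"twist":[0,0,0],"offset":[26,2,-1],"jaw":1},{"twist":[0,0,0],"offset":[28,2,-1],"jaw":1}]'>/dev/null;python3 pose.py; for i in 1 2; do python3 -m jog '[{"twist":[0,0,0],"offset":[2,0,0],"jaw":1},{"twist":[0,0,0],"offset":[4,0,0],"jaw":1},{"twist":[0,0,0],"offset":[4,0,0],"jaw":1}]'>/dev/null; python3 pose.py; done
```

```text
t 12.85 tray xy [   1.2 -115.5] z 35.4 toolx ang 66.76139655193377 toolz [ 1.4e-03  7.0e-04 -1.0e+00] gap -8.701197621083702e-05 F [-0.9  -1.28  0.63]
t 13.15 tray xy [   1.2 -111.1] z 35.4 toolx ang 66.77795439312087 toolz [ 0.0016  0.0011 -1.    ] gap 0.00012256279591988685 F [ 0.79 -0.52  0.3 ]
t 13.45 tray xy [   1.2 -106.8] z 35.4 toolx ang 66.79700822623448 toolz [ 0.0017  0.0014 -1.    ] gap 9.885099186522022e-05 F [-0.23 -0.53  0.59]
```

```bash
for i in 1 2 3 4; do python3 -m jog '[{"twist":[0,0,0],"offset":[1.5,0,0],"jaw":1},{"twist":[0,0,0],"offset":[3,0,0],"jaw":1},{"twist":[0,0,0],"offset":[3,0,0],"jaw":1}]'>/dev/null; python3 pose.py|cut -c1-60,140-; done; python3 -c "
from h import *
b,_=look('wrist');cv2.imwrite('pics/s8.png',cv2.resize(b[150:400,170:470,::-1],None,fx=2,fy=2))"
```

```text
t 13.75 tray xy [   1.2 -104.6] z 35.4 toolx ang 66.77212006 -0.35]
t 14.05 tray xy [   1.2 -104.5] z 35.6 toolx ang 66.6616601702   0.59]
t 14.35 tray xy [   1.2 -104.5] z 35.7 toolx ang 66.54049689.82   0.33]
t 14.65 tray xy [   1.2 -104.6] z 35.7 toolx ang 66.41513838.2   -0.31]
```

View pics/s8.png

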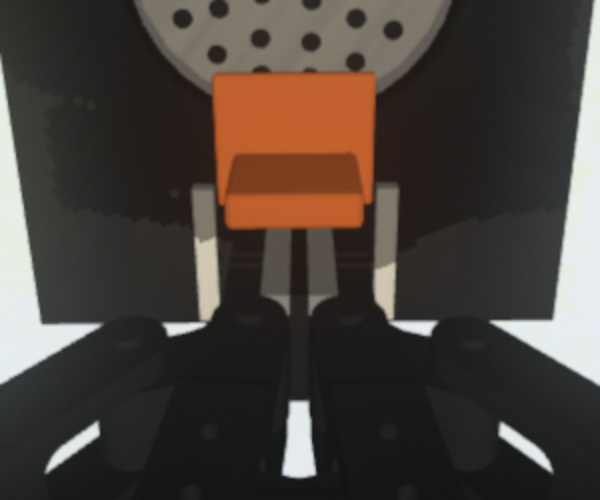

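The catch plate, (295,140) in the crop, covers the disc's edge, and the push has stalled at tray y -104.5, about where the closed stop was expected. I'll retreat backwards, then up, and verify from the side.

```bash
python3 -m jog '[{"twist":[0,0,0],"offset":[-5,0,0],"jaw":1},{"twist":[0,0,0],"offset":[-20,0,0],"jaw":1},{"twist":[0,0,0],"offset":[-40,0,-10],"jaw":1},{"twist":[0,0,0],"offset":[-50,0,-50],"jaw":1},{"twist":[0,0,0],"offset":[-60,0,-95],"jaw":1},{"twist":[0,0,0],"offset":[-100,0,-125],"jaw":1},{"twist":[0,0,0],"offset":[-145,0,-140],"jaw":1},{"twist":[0,0,0],"offset":[-180,0,-140],"jaw":1},{"twist":[0,0,0],"offset":[-200,0,-140],"jaw":1},{"twist":[0,0,0],"offset":[-200,0,-140],"jaw":1},{"twist":[0,0,0],"offset":[-200,0,-140],"jaw":1}]'; python3 chk.py 0 0 0 side top; python3 -c "
from h import *
a,p=look('side');b,_=look('top');cv2.imwrite('pics/s9.png',np.hstack([cv2.resize(a[170:370,220:460,::-1],(480,400),interpolation=cv2.INTER_CUBIC),cv2.resize(b[140:330,270:470,::-1],(320,304))[:, :].copy() if 0 else cv2.resize(b[140:340,300:460,::-1],(320,400))]))"
```

```text
clock: 15.8
tcp_pos: [0.4185, -0.3789, 0.1793]
orientation: [0.005, 0.837, 0.547, -0.008]
wrist_force: [0.0, 0.5, -0.2]
finger_gap: -0.0001
t 15.8 tray xy [  -0.5 -302.1] z 179.3 toolx ang 66.34926018717525 toolz [-0.0079 -0.0167 -0.9998] gap -9.28361094499288e-05 F [ 0.01  0.53 -0.24]
tool shift [305.3  -1.8 173.7]
side thr 89.0 tray ellipse [  0.5 -43.3] [69.9 71.6] 21 x -34.7 35.0 y -72.2 -7.7
top thr 72.0 tray ellipse [  0.4 -43. ] [70.3 71.1] 113 x -34.6 35.6 y -70.9 -7.6
```

View pics/s9.png

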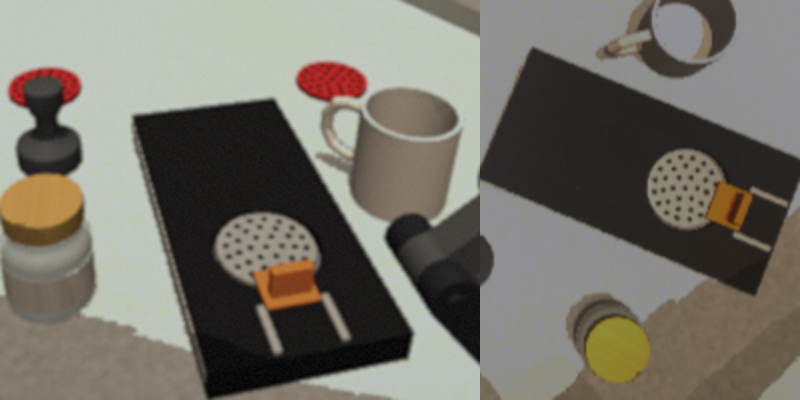

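The disc sits in the recess with the catch over its edge; the mug, jar and tamper look undisturbed and the hand is clear. I'll measure the catch's travel once, then hand in.

```bash
python3 - <<'E'
from pose import *
p=vision.camera_params("top")
for im in (cv2.imread("pics/top0.png")[:,:,::-1].copy(), look("top")[0]):
    h=cv2.cvtColor(im,cv2.COLOR_RGB2HSV); m=(h[:,:,0]<20)&(h[:,:,1]>150)&(h[:,:,2]>60); m[:200]=0;m[280:]=0;m[:,:410]=0;m[:,455:]=0
    k=blobs(m,15)[0]; w=np.array([cast(q,.028,p)[:2]-C for q in k[:,0]])@Y*1e3; print(w.min(),w.max(),w.mean())
E
```

```text
t 16.0 tray xy [-2.000e-01 -3.006e+02] z 179.5 toolx ang 66.50531572125293 toolz [-0.0081 -0.0173 -0.9998] gap 0.0002344128864854271 F [0.33 0.16 0.74]
-120.97404749368346 -87.22155144398762 -103.87398808250362
-99.84185278329099 -66.83540784323527 -83.19913061620628
```

The catch moved 20–21 mm and then stalled. Since it started between 0 and 6 mm, that puts it above 18 mm, at its stop.

```bash
python3 -c "
from workcell import order; print(order.hand_in())"
```

```text
the job is handed in; nothing more can be done
None
```

The strainer is in the recess and the catch is closed over its edge. I handed the job in at about 16 s, well under the 48 s limit; hand-in gives no verdict.

- **Strainer:** I pushed it from behind with the fingers part open until it dropped in. Last checks put its centre about 2 mm from the seat in the side and top views. Both show a full 70 mm circle at the seated height, so it is lying flat.
- **Catch:** I pushed the tab with the fingers shut until it stalled. The top view shows it moved 20–21 mm, so it should be at its closed stop; I could not read the joint value directly.
- **Surroundings:** The mug, jar and tamper look undisturbed in the final pictures, though I did not measure their positions. The hand is about 180 mm up and well clear of everything.
- **Disagreement between checks:** The wrist view, taken before the catch was closed, put the disc centre about 1.5 mm off the side view along the tray. That is within the 2 mm calibration error. No check failed.

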